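Make up two wiring repair kits

ROBOT

A 7-joint arm with a two-finger parallel gripper is mounted at the origin on the work surface. World frame = base frame: x ahead of the robot, y to its left, z up, the work surface at z = 0. Lengths are in m, angles in rad, forces in N, time in s.
With the tool pointing down it reaches from about 0.425 to 0.825 m from the base axis. Payload 3.6 kg.
Tool frame: the origin (TCP) lies where the fingers leave the gripper's body, on its centre line; the fingertips stand 73 mm ahead of it and the grasp point (between the pads) lies 54 mm ahead of it (bot.tip_reach is the distance from the TCP to the fingertips, in m); z points along the fingers, y is the line along which they close (so a half turn about z gives the same grasp; the last joint's range is limited). The gripper opens to 85 mm and grips with 20 to 120 N. Pads are 22 mm wide; open, the fingers measure 114 mm over their backs; the gripper's body (76 mm by 85 mm) begins 54 mm behind the grasp point. The pads swing forward as they close: fully open they stand 13 mm farther back than shut.
Start: joints at [-1.351, 0.615, -0.013, 1.423, 0.008, 1.103, -0.04], TCP at [0.158, 0.63, 0.304] pointing down, gripper open.
Joint ranges: [-3.12, 3.12], [-0.3, 2.06], [-1.34, 1.32], [0.26, 2.42], [-1.36, 4.5], [0.01, 1.98], [-2.84, 2.84]. Speed limits (rad/s): [2.79, 2.79, 3.14, 3.14, 3.14, 3.14, 3.14].

INTERFACE

Orientations are given as a rotation vector (axis times angle).
In Python, from workcell import bot gives the robot as it stands.
- The arm moves only by the shell command python3 -m jog 'ROWS' [FORCE]. ROWS is JSON, a list that holds one entry, the list of rows, each a list of 7 numbers: the closure, from -1 (fully open) to 1 (shut), then the shift along the tool's x, y, z in m, then the turn, a rotation vector about the tool's x, y, z in rad. In form: [[[fingers, tx, ty, tz, ax, ay, az], ...]]. A call has 1 to 20 rows; each row shifts and turns the commanded pose from where the row before left it, along the tool's axes as they then stand; what a row does not reach is not made up. A row lasts 1/12 s, in which the tool goes at most 41.7 mm and 7.16 degrees, less where a joint would pass 70% of its speed; a pose out of reach is approached as far as the arm can. A call is refused whole if a number of a shift passes 0.0417 or a number of a turn 0.125, either way. A call with a gripper value outside its range is refused whole. The fingers move at their own pace and stop on an object; FORCE is the grip in N (left out, the last holds). Time passes only in rows, so rows that do not move let the fingers close. It gives the time, the measured TCP pose, the force, the opening and the grip force at its end, in the units of the state.
- bot.get_obs(): the state, without advancing time (a new reading comes with each control period).
- bot.get_image(name): name is "scene" or "side" or "wrist"; returns a dict with "color" (400x640x3 uint8, red, green, blue), "camera_matrix" (3x3 intrinsics, pixels), "R" (3x3) and "t" (3): a world point X has camera coordinates R X + t. Camera axes: x right, y down, z forward; pixel columns grow to the right and rows downward; lengths in m; the calibration is good to about 2 mm. A picture is of the moment at which its call begins. There is no depth.
- bot.finish_job(): hands the job in; it is judged then, once.
The state is a dict: "time": time; "q": joint angles; "qvel": joint speeds; "joint_torque": joint torques, N m; "tcp_pos": TCP position; "eef_rot": TCP orientation; "wrist_force": force on the tool from outside, world axes, zero at the start; "wrist_torque": the same for the moment, N m; "gripper_width": opening from 0.0 (shut) to 1.0 (fully open); "gripper_force": force on a finger pad.
Only numpy, scipy, OpenCV 4.12 (cv2) and the standard library are available. Lean on these libraries where they do the work, as an engineer would, in place of code of your own. Each camera call takes 0.05 s, during which the arm holds its last target. There are 200 camera calls.

TASK

Make up the two repair kits. Blue tray: set the black control unit on the raised sprung pad, lengthwise between its lips, and press it down until the catch holds the pad low, and lay the black serial plug flat in the empty compartment beside it. Yellow tray: stand the orange relay upright in one compartment and the fuse block in the other, and leave the green relay where it is.

Things in the scene. Friction and masses are not known exactly. Their poses are not given: they have to be found in the camera images.
- control_unit: Black ribbed control unit with a yellow label on top and an aluminium connector block at its +x end. 78 mm along x (plus 3 mm connector stubs at +x, 82 mm in all), 46 mm along y, 24 mm high, about 160 g. Origin: centre of the underside. Flat sides at +-y to grip. At the start it lies flat on the desk, as do all the stock parts.
- serial_plug: Black serial plug hood with a steel nose at its +x end and two grey thumb screws beside it. 58 mm along x, hood 40 by 36 mm (y) and 18 mm high, thumb screws 51 mm over all in y at x = +13 to +27 mm (look only). Origin: under the middle, 6 mm towards the nose from the hood's centre; grip the hood across y at x = -6 mm. About 40 g.
- orange_relay: Relay with an orange cap, 28 by 28 mm, standing in a black socket 34 by 34 mm and 14 mm high; 38 mm high in all, about 50 g. Origin: centre of the underside.
- green_relay: The same relay with a green cap (28 by 28 mm on a 34 by 34 by 14 mm black socket, 38 mm high). A spare, not part of either kit. Origin: centre of the underside.
- fuse_block: Grey fuse block, 60 mm along x, 30 mm along y, 18 mm high, with a row of coloured fuses on top (24 mm high in all). About 50 g. Origin: centre of the underside.
- blue_tray: Blue kit tray. Fixed, 150 (x) by 200 mm (y), origin under its centre. Walls 4 mm thick, 10 mm high; floor 4 mm above the desk. A divider along x at y = 0 leaves two compartments of 142 (x) by 94 mm (y), centred at x = 0, y = +49 and -49 mm. The +y compartment holds the sprung pad; the -y one is empty, for the serial plug.
- yellow_tray: Yellow kit tray, both compartments empty. Fixed, 150 (x) by 200 mm (y), origin under its centre. Walls 4 mm thick, 10 mm high; floor 4 mm above the desk. A divider along x at y = 0 leaves two compartments of 142 (x) by 94 mm (y), centred at x = 0, y = +49 and -49 mm.
- holder_floor (a point): Centre of the sprung pad's top face in the blue tray (moves with the pad, tray's axes); at the start at x -12, y +49 mm in the tray, 26 mm above the desk. Aluminium pad, black face, 100 (x) by 66 mm (y) inside lips 3 mm high; the unit fits lengthwise along x, either way round. Orange catch beyond the +x lip, 28 mm wide, its top level with the raised face.
- holder (a joint): Downward travel of the sprung pad: 0 raised, 0.015 m bottom stop. Spring 4 N at the top, 9 N at the bottom; with the catch to push aside, a slow press takes about 8 to 12 N in all. Held below 0.012 m for half a second, the slow catch snaps over it and it stays at about 0.0115 m when let go. The unit's weight alone does not sink it.
There are look-alikes about, which are no part of the job. Leave any purple look-alike of the serial_plug alone. Of the things that look like the orange_relay, the larger one is meant.

How it is judged:
By the outcome, as a careful person would: the job done as asked, in the order asked, and still so for the second after the job is handed in, with the robot touching nothing.
It also fails if it takes over 128 s, if anything falls off the work surface, if the arm or the gripper's body presses on something with over 40 N, if the wrist force passes 120 N, or if a joint passes its speed limit or range.

## Working session

There is one attempt and no reset: what is moved stays moved. The work goes in short steps, Python scripts to look and compute and a shell command to move; the robot and the scene stay as the last step left them, time stands still between calls to the robot, and variables do not carry over. Pictures are saved under pics/ and viewed, at most 14 in all, crops included, and the job is handed in when it is done.

```bash
ls; mkdir -p pics; python3 - <<'E'
from workcell import bot
import cv2
for n in ["scene","side"]:
    d=bot.get_image(n); cv2.imwrite(f"pics/{n}0.png",d["color"][:,:,::-1]); print(n,d["camera_matrix"].tolist(),d["R"].round(3).tolist(),d["t"].round(3).tolist())
o=bot.get_obs(); print({k:o[k] for k in["time","tcp_pos","eef_rot","gripper_width","wrist_force"]},bot.tip_reach)
E
```

```text
pics
scene [[375.2772332635744, 0.0, 322.48352603937167], [0.0, 375.2772332635744, 199.80822620964602], [0.0, 0.0, 1.0]] [[0.78, 0.626, -0.007], [0.398, -0.505, -0.766], [-0.483, 0.594, -0.643]] [-0.398, -0.15, 1.121]
side [[439.6461725800419, 0.0, 319.21347163005555], [0.0, 439.6461725800419, 196.42209388284135], [0.0, 0.0, 1.0]] [[0.985, -0.171, 0.022], [-0.081, -0.572, -0.816], [0.153, 0.802, -0.577]] [-0.496, 0.091, 0.966]
{'time': 0.1, 'tcp_pos': array([0.15801343, 0.62995686, 0.30281244]), 'eef_rot': array([-0.38499064, -3.11764712,  0.00372621]), 'gripper_width': 1.0049587059904452, 'wrist_force': array([ 0.19027211, -0.67476592,  0.87634524])} 0.0726
```

View pics/scene0.png

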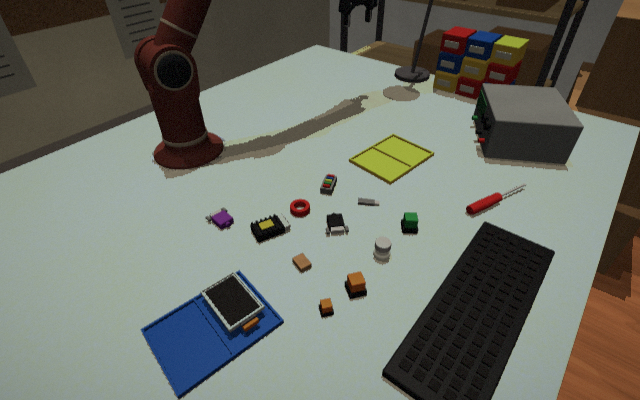

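View pics/side0.png

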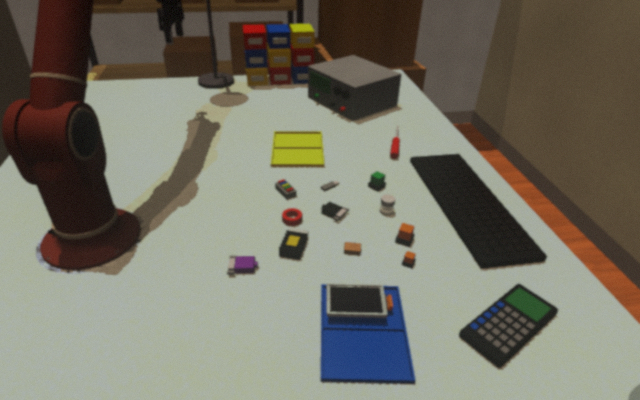

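The scene view has these parts, listed with the look-alikes each could be taken for:
- **Control unit:** black with yellow label, (270,227).
- **Serial plug:** black (337,223). The purple one at (221,218) is to be left alone.
- **Orange relay:** large one (356,284). The look-alikes are the small orange (326,307) and the tan block (302,262).
- **Green relay:** (410,222), stays where it is.
- **Fuse block:** (329,183). The grey stick at (368,202) is a look-alike.
- **Trays:** blue (212,325), yellow (392,158).

I'll check these in one close crop and get rough positions.

```bash
cat > h.py <<'E'
from workcell import bot
import numpy as np, cv2
def ray(d,uv,z):
    uv=np.atleast_2d(np.asarray(uv,float)); K,R,t=d["camera_matrix"],np.array(d["R"]),np.array(d["t"])
    v=np.c_[uv,np.ones(len(uv))]@np.linalg.inv(K).T@R; c=-R.T@t
    return (c+v*((z-c[2])/v[:,2])[:,None])[:,:2]
def proj(d,X):
    p=(np.atleast_2d(X)@np.array(d["R"]).T+d["t"])@d["camera_matrix"].T
    return p[:,:2]/p[:,2:]
def tri(d1,p1,d2,p2):
    P=[d["camera_matrix"]@np.c_[d["R"],d["t"]] for d in(d1,d2)]
    X=cv2.triangulatePoints(P[0],P[1],np.float64(p1).reshape(2,1),np.float64(p2).reshape(2,1)).ravel()
    return X[:3]/X[3]
def mask(d,lo,hi,box=None):
    m=cv2.inRange(cv2.cvtColor(d["color"],cv2.COLOR_RGB2HSV),tuple(lo),tuple(hi))
    if box is not None:
        z=np.zeros_like(m); x0,y0,x1,y1=box; z[y0:y1,x0:x1]=m[y0:y1,x0:x1]; m=z
    return m
def biggest(m):
    c,_=cv2.findContours(m,cv2.RETR_EXTERNAL,cv2.CHAIN_APPROX_NONE)
    return max(c,key=cv2.contourArea)[:,0,:] if c else None
def rect(d,pts,z):
    """min-area rectangle of contour cast on plane z: centre, (long, short) mm, angle of long axis deg"""
    (x,y),(w,h),a=cv2.minAreaRect(np.float32(ray(d,pts,z)*1000))
    if w<h: w,h,a=h,w,a+90
    return np.round([x,y,w,h,(a+90)%180-90],1)
E
python3 - <<'E'
from h import *
s=bot.get_image("scene"); e=bot.get_image("side")
P={"unit":((270,227),.02),"plug":((337,223),.015),"orange":((356,284),.03),"small":((326,307),.02),"green":((410,222),.03),"fuse":((329,183),.02),"purple":((221,218),.02),"pad":((232,301),.026),"white":((383,250),.02),"ring":((300,208),.01),"tan":((302,262),.01),"stick":((368,202),.01)}
for k,(p,z) in P.items(): print(k,ray(s,p,z).round(3))
Q={"unit":((292,245),.02),"fuse":((286,189),.02),"orange":((405,234),.03)}
for k,(p,z) in Q.items(): print(k,"side",ray(e,p,z).round(3))
for n,lo,hi in (("blue",(105,150,60),(125,255,255)),("yellow",(24,150,80),(34,255,255))):
    for d in(s,e):
        m=mask(d,lo,hi,(130,110,450,399)); c=biggest(m); print(n,rect(d,c,.01), cv2.approxPolyDP(cv2.convexHull(c),6,True)[:,0].tolist())
cv2.imwrite("pics/crop1.png",cv2.resize(s["color"][165:330,190:440,::-1],None,fx=3,fy=3,interpolation=cv2.INTER_CUBIC))
E
```

```text
unit [[ 0.44  -0.099]]
plug [[0.547 0.008]]
orange [[ 0.684 -0.115]]
small [[ 0.666 -0.184]]
green [[0.681 0.098]]
fuse [[0.445 0.109]]
purple [[ 0.331 -0.148]]
pad [[ 0.527 -0.284]]
white [[ 0.674 -0.002]]
ring [[ 0.443 -0.002]]
tan [[ 0.557 -0.125]]
stick [[0.558 0.118]]
unit side [[ 0.426 -0.109]]
fuse side [[0.437 0.101]]
orange side [[ 0.671 -0.121]]
blue [ 527.9 -332.   198.2  149.2   79.6] [[239, 271], [282, 321], [177, 395], [142, 329]]
blue [ 523.5 -336.4  191.9  144.8   79.8] [[323, 288], [397, 291], [412, 380], [322, 377]]
yellow [499.2 329.2 200.2 149.4  82.2] [[433, 153], [390, 182], [349, 159], [393, 134]]
yellow [495.4 327.9 200.  145.3  82.1] [[320, 133], [322, 164], [272, 164], [275, 132]]
```

View pics/crop1.png

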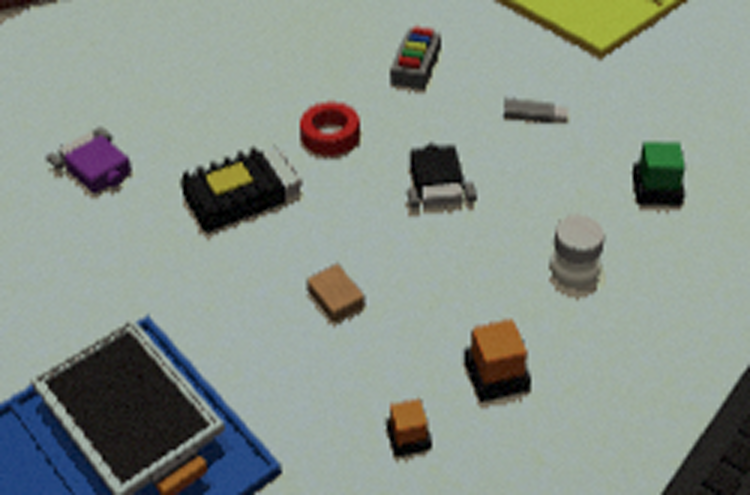

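The crop confirms the choices: the large orange relay is at crop (500,360), the small one at (408,428), the black plug at (437,178) and the fuse block at (416,58). Next I'll write a planning helper and get the wrist camera's pose.

```bash
cat >> h.py <<'E'
from scipy.spatial.transform import Rotation as Ro
def plan(xyz,yaw=None):
    """shift (mm, tool axes now) to TCP xyz; turn (tool axes) so the closing line lies at yaw deg (mod 180), tool down"""
    o=bot.get_obs(); R=Ro.from_rotvec(o["eef_rot"]); out=(R.inv().apply(np.array(xyz)-o["tcp_pos"])*1000).round(1)
    y=R.as_matrix()[:,1]; now=np.degrees(np.arctan2(y[1],y[0]))
    if yaw is None: yaw=now
    yaw=now+(yaw-now+90)%180-90; a=np.radians(yaw); yy=np.array([np.cos(a),np.sin(a),0]); zz=np.array([0,0,-1.])
    T=Ro.from_matrix(np.c_[np.cross(yy,zz),yy,zz])
    print("tcp",o["tcp_pos"].round(4),"yaw",now.round(1),"t",round(o["time"],2),"q7",o["q"][6].round(2),"| shift mm",out,"n",np.ceil(np.linalg.norm(out)/41),"turn",(R.inv()*T).as_rotvec().round(3))
E
python3 - <<'E'
from h import *
w=bot.get_image("wrist"); print(w["camera_matrix"][0,0],(-w["R"].T@w["t"]).round(3),w["R"].round(2).tolist())
plan([.47,.25,.3],90); plan([.45,-.08,.3],90)
E
```

```text
285.15330316701414 [0.092 0.647 0.373] [[0.24, 0.97, -0.0], [0.93, -0.23, 0.27], [0.26, -0.07, -0.96]]
tcp [0.1581 0.6302 0.3033] yaw 75.9 t 0.25 q7 -0.04 | shift mm [-395.  -292.9    3.7] n 12.0 turn [-0.001 -0.    -0.246]
tcp [0.1581 0.6302 0.3033] yaw 75.9 t 0.25 q7 -0.04 | shift mm [-455.9 -617.8    4.1] n 19.0 turn [-0.001 -0.    -0.246]
```

```bash
python3 -m jog '[[[-1,-0.033,-0.0244,0,0,0,0],[-1,-0.033,-0.0244,0,0,0,0],[-1,-0.033,-0.0244,0,0,0,0],[-1,-0.033,-0.0244,0,0,0,0],[-1,-0.033,-0.0244,0,0,0,0],[-1,-0.033,-0.0244,0,0,0,0],[-1,-0.033,-0.0244,0,0,0,0],[-1,-0.033,-0.0244,0,0,0,0],[-1,-0.033,-0.0244,0,0,0,0],[-1,-0.033,-0.0244,0,0,0,0],[-1,-0.033,-0.0244,0,0,0,0],[-1,-0.033,-0.0244,0,0,0,0],[-1,0,0,0,0,0,-0.12],[-1,0,0,0,0,0,-0.12]]]'
python3 -m jog '[[[-1,0,-0.036,0,0,0,0],[-1,0,-0.036,0,0,0,0],[-1,0,-0.036,0,0,0,0],[-1,0,-0.036,0,0,0,0],[-1,0,-0.036,0,0,0,0],[-1,0,-0.036,0,0,0,0],[-1,0,-0.036,0,0,0,0],[-1,0,0,0,0,0,0],[-1,0,0,0,0,0,0],[-1,0,0,0,0,0,0]]]'
python3 - <<'E'
from h import *
plan([.45,-.08,.2],90)
w=bot.get_image("wrist"); cv2.imwrite("pics/w1.png",w["color"][:,:,::-1])
np.savez("w1.npz",**w)
E
```

```text
time: 1.42
tcp_pos: [0.4732, 0.2465, 0.3039]
eef_rot: [0.012, 3.141, -0.003]
wrist_force: [-0.7, 1.4, 0.2]
gripper_width: 0.999
gripper_force: 0.0
time: 2.25
tcp_pos: [0.4696, -0.0015, 0.304]
eef_rot: [0.009, 3.141, 0.001]
wrist_force: [-0.4, 0.7, -0.1]
gripper_width: 1.002
gripper_force: 0.0
tcp [ 0.4696 -0.0015  0.304 ] yaw 89.7 t 2.25 q7 1.53 | shift mm [ 19.1 -78.7 103.9] n 4.0 turn [ 0.001  0.    -0.006]
```

View pics/w1.png

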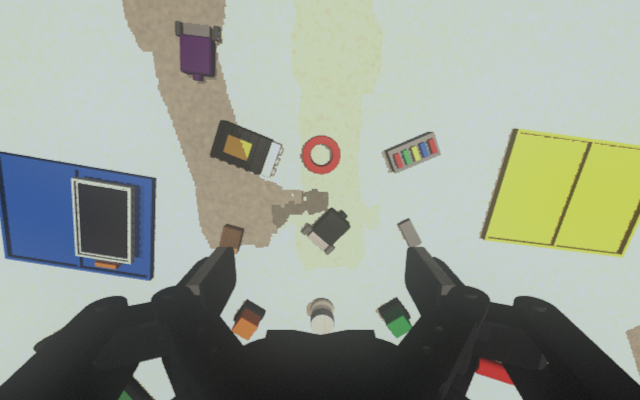

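The wrist view shows the unit at (245,147) with its connector end at (275,160). The plug is at (328,230) with its nose toward (315,243), and the fuse block is at (411,152). The trays are at (80,215) and (570,190). I'll measure from this.

```bash
python3 - <<'E'
from h import *
w=np.load("w1.npz"); w={k:w[k] for k in w.files}
def hsv(p): return cv2.cvtColor(w["color"],cv2.COLOR_RGB2HSV)[p[1],p[0]]
print([hsv(p).tolist() for p in[(230,150),(330,225),(238,147),(215,200),(258,175),(105,190),(412,165),(433,205)]])
m=mask(w,(0,0,0),(180,255,60),(195,110,290,190)); print("unit",rect(w,biggest(m),.024))
m=mask(w,(18,90,90),(34,255,255),(205,115,270,180)); print("label",rect(w,biggest(m),.024))
m=mask(w,(0,0,0),(180,255,60),(300,195,360,255)); print("plug hood",rect(w,biggest(m),.018))
g=cv2.cvtColor(w["color"],cv2.COLOR_RGB2GRAY); m=np.zeros_like(g); b=(g[120:185,375:450]<140).astype(np.uint8)*255; m[120:185,375:450]=b; c=biggest(m); print("fuse",rect(w,c,.012))
m=mask(w,(100,120,30),(130,255,255),(0,130,170,300)); m=cv2.morphologyEx(m,cv2.MORPH_CLOSE,np.ones((9,9))); print("blue",rect(w,biggest(m),.01),cv2.boundingRect(m))
m=mask(w,(0,0,0),(180,255,70),(65,170,140,275)); print("pad",rect(w,biggest(m),.026))
m=mask(w,(22,100,80),(36,255,255),(475,110,640,270)); print("yellow",rect(w,biggest(m),.01))
plan([.43,-.10,.2],-21)
E
```

```text
[[19, 136, 158], [30, 19, 81], [19, 137, 155], [20, 49, 165], [20, 51, 160], [120, 11, 67], [25, 18, 155], [81, 12, 207]]Traceback (most recent call last):
  File "<stdin>", line 5, in <module>
  File "h.py", line 24, in rect
    (x,y),(w,h),a=cv2.minAreaRect(np.float32(ray(d,pts,z)*1000))
                                             ~~~^^^^^^^^^
  File "h.py", line 5, in ray
    v=np.c_[uv,np.ones(len(uv))]@np.linalg.inv(K).T@R; c=-R.T@t
      ~~~~~~~~~~~~~~~~~~~~~~~~~~^~~~~~~~~~~~~~~~~~~
ValueError: matmul: Input operand 1 has a mismatch in its core dimension 0, with gufunc signature (n?,k),(k,m?)->(n?,m?) (size 3 is different from 2)
```

```bash
python3 - <<'E'
from h import *
w=np.load("w1.npz"); w={k:w[k] for k in w.files}
for T in(100,115):
  m=mask(w,(0,0,0),(180,255,T),(195,110,290,190)); print("unit",rect(w,biggest(m),.02))
  m=mask(w,(0,0,0),(180,255,T),(300,195,360,255)); print("plug hood",rect(w,biggest(m),.018))
  m=mask(w,(0,0,0),(180,255,T),(78,183,132,260)); print("pad",rect(w,biggest(m),.026))
m=mask(w,(14,110,110),(34,255,255),(205,115,270,180)); print("label",rect(w,biggest(m),.024))
g=cv2.cvtColor(w["color"],cv2.COLOR_RGB2GRAY); m=np.zeros_like(g); b=(g[120:185,375:450]<150).astype(np.uint8)*255; m[120:185,375:450]=b; c=biggest(m); print("fuse",rect(w,c,.012))
m=mask(w,(100,120,30),(130,255,255),(0,130,170,300)); m=cv2.morphologyEx(m,cv2.MORPH_CLOSE,np.ones((9,9))); print("blue",rect(w,biggest(m),.01),cv2.boundingRect(m))
m=mask(w,(22,100,80),(36,255,255),(475,110,640,270)); print("yellow",rect(w,biggest(m),.01))
plan([.43,-.10,.2],-21)
E
```

```text
unit [429.9 -98.3  65.8  48.4  67.5]
plug hood [535.1  10.8  54.5  46.9 -46. ]
pad [ 522.3 -282.    93.5   59.   -10.7]
unit [430.3 -98.   67.   48.8  67.5]
plug hood [534.7   9.   57.   48.2 -42.5]
pad [ 522.3 -281.9   93.8   59.2  -10.6]
label [ 429.5 -101.4   29.9   21.9   67.7]
fuse [437.7 112.5  63.8  32.2 -67. ]
blue [ 524.2 -333.4  204.2  149.2   79.4] (0, 153, 152, 127)
yellow [497.  331.5 199.7 148.9  82.2]
tcp [ 0.4696 -0.0007  0.3039] yaw 89.8 t 2.3 q7 1.53 | shift mm [ 39.2 -99.6 103.8] n 4.0 turn [ 1.000e-03  1.000e-03 -1.208e+00]
```

```bash
sed -i 's|yaw=now+(yaw-now+90)%180-90;|az=np.degrees(np.arctan2(xyz[1],xyz[0])); yaw=az+(yaw-az+90)%180-90;|; s|(R.inv()\*T).as_rotvec().round(3))|"yaw to",yaw.round(1),"rz",np.radians(now-yaw).round(3),"tilt",(R.inv()*T).as_rotvec().round(3))|' h.py
python3 -m jog '[[[-1,0.01,-0.025,0.026,0,0,0],[-1,0.01,-0.025,0.026,0,0,0],[-1,0.01,-0.025,0.026,0,0,0],[-1,0.009,-0.025,0.026,0,0,0],[-1,0,0,0,0,0,0.121],[-1,0,0,0,0,0,0.121],[-1,0,0,0,0,0,0.121],[-1,0,0,0,0,0,0.121],[-1,0,0,0,0,0,0.121],[-1,0,0,0,0,0,0.121],[-1,0,0,0,0,0,0.121],[-1,0,0,0,0,0,0.121],[-1,0,0,0,0,0,0.121],[-1,0,0,0,0,0,0.121],[-1,0,0,0,0,0,0.121],[-1,0,0,0,0,0,0.121],[-1,0,0,0,0,0,0.121],[-1,0,0,0,0,0,0.121],[-1,0,0,0,0,0,0.121],[-1,0,0,0,0,0,0.121]]]'
python3 -m jog '[[[-1,0,0,0,0,0,0],[-1,0,0,0,0,0,0],[-1,0,0,0,0,0,0]]]'
python3 - <<'E'
from h import *
plan([.43,-.10,.2],-22)
w=bot.get_image("wrist"); cv2.imwrite("pics/w2.png",w["color"][:,:,::-1])
np.savez("w2.npz",**w)
E
```

```text
time: 3.97
tcp_pos: [0.4307, -0.0996, 0.1998]
eef_rot: [-2.594, -1.771, -0.001]
wrist_force: [-0.2, 0.5, 0.5]
gripper_width: 0.999
gripper_force: 0.0
time: 4.22
tcp_pos: [0.4303, -0.1007, 0.1998]
eef_rot: [-2.588, -1.78, -0.0]
wrist_force: [0.5, -0.0, 0.4]
gripper_width: 1.001
gripper_force: 0.0
tcp [ 0.4303 -0.1007  0.1998] yaw -21.0 t 4.22 q7 0.36 | shift mm [ 0.5 -0.6 -0.2] n 1.0 turn yaw to -22.0 rz 0.018 tilt [-0.    -0.     0.018]
```

View pics/w2.png

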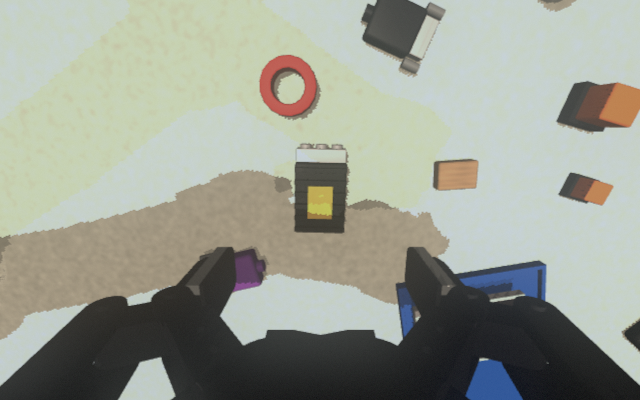

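The unit is at (321,190), aligned with the fingers, connector end toward row 150. The purple plug and everything else is clear of it.

```bash
python3 - <<'E'
from h import *
w=np.load("w2.npz"); w={k:w[k] for k in w.files}
V=w["color"].max(2)
print("row190",V[190,285:360].tolist()); print("col310",V[138:160,310].tolist(),V[222:242,310].tolist())
m=mask(w,(0,0,0),(180,255,105),(285,140,360,240)); print(rect(w,biggest(m),.024),rect(w,biggest(m),.022))
p=ray(w,[(321,150),(321,232),(321,163)],.024)*1000; print(p.round(1))
E
```

```text
row190 [140, 141, 154, 166, 164, 164, 179, 205, 206, 172, 96, 72, 76, 75, 74, 74, 74, 77, 76, 76, 76, 76, 106, 162, 192, 193, 192, 192, 191, 191, 191, 192, 192, 192, 192, 191, 192, 193, 192, 193, 192, 192, 191, 192, 191, 192, 193, 156, 78, 70, 75, 75, 75, 75, 75, 74, 76, 76, 75, 72, 88, 118, 128, 168, 206, 207, 205, 206, 205, 207, 208, 207, 207, 206, 207]
col310 [210, 210, 208, 207, 208, 189, 119, 120, 121, 119, 138, 191, 207, 208, 208, 208, 209, 209, 208, 206, 206, 207] [64, 64, 64, 62, 61, 62, 63, 65, 64, 69, 113, 164, 164, 163, 161, 158, 157, 157, 157, 156]
[431.3 -97.9  64.1  44.8  67.6] [431.1 -98.4  64.6  45.1  67.6]
[[ 447.2  -58.5]
 [ 420.5 -128.1]
 [ 443.2  -68.8]]
```

```bash
python3 - <<'E'
from h import *
plan([.4335,-.0935,.076],-22.4)
E
```

```text
tcp [ 0.4302 -0.101   0.1999] yaw -21.0 t 4.27 q7 0.36 | shift mm [  8.1   0.4 123.9] n 4.0 turn yaw to -22.4 rz 0.024 tilt [-0.    -0.     0.024]
```

```bash
python3 -m jog '[[[-1,0.008,0,0.02,0,0,0.024],[-1,0,0,0.03,0,0,0],[-1,0,0,0.03,0,0,0],[-1,0,0,0.024,0,0,0],[-1,0,0,0.012,0,0,0],[-1,0,0,0.008,0,0,0],[-1,0,0,0,0,0,0],[1,0,0,0,0,0,0],[1,0,0,0,0,0,0],[1,0,0,0,0,0,0],[1,0,0,0,0,0,0],[1,0,0,0,0,0,0],[1,0,0,0,0,0,0],[1,0,0,0,0,0,0],[1,0,0,0,0,0,0]]]' 50
python3 -m jog '[[[1,0,0,-0.02,0,0,0],[1,0,0,-0.03,0,0,0],[1,0,0,-0.03,0,0,0],[1,0,0,-0.03,0,0,0],[1,0,0,0,0,0,0],[1,0,0,0,0,0,0]]]'
python3 - <<'E'
from h import *
w=bot.get_image("wrist"); cv2.imwrite("pics/w3.png",w["color"][:,:,::-1])
np.savez("w3.npz",**w)
E
```

```text
time: 5.52
tcp_pos: [0.4334, -0.0942, 0.077]
eef_rot: [2.613, 1.742, 0.003]
wrist_force: [-1.0, 0.4, 5.9]
gripper_width: 0.525
gripper_force: 51.5
time: 6.02
tcp_pos: [0.4335, -0.0939, 0.1872]
eef_rot: [2.611, 1.743, 0.005]
wrist_force: [-0.7, 0.9, -1.2]
gripper_width: 0.526
gripper_force: 52.6
```

View pics/w3.png

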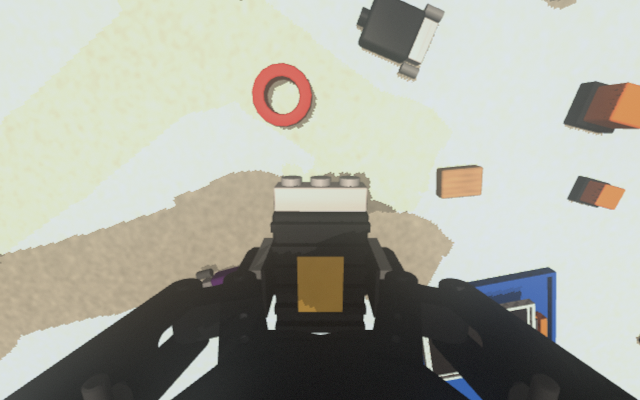

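The unit is held level, with the connector at (320,195). I'll check its offset in the hand and plan the carry.

```bash
python3 - <<'E'
from h import *
w=np.load("w3.npz"); w={k:w[k] for k in w.files}
V=w["color"].max(2); print(V[172:216,335].tolist())
o=bot.get_obs(); R=Ro.from_rotvec(o["eef_rot"])
for r in (187,212): 
  q=ray(w,[(320,r)],o["tcp_pos"][2]-.053)[0]-o["tcp_pos"][:2]; print(r,(R.inv().apply([*q,0])*1000).round(1))
plan([.5235,-.282,.19],-100.6)
E
```

```text
[227, 227, 228, 222, 182, 153, 154, 154, 154, 145, 117, 112, 113, 114, 116, 151, 212, 218, 222, 222, 222, 222, 222, 221, 222, 220, 219, 219, 220, 219, 219, 218, 217, 218, 217, 218, 217, 218, 213, 170, 69, 69, 72, 71]
187 [40.2  0.9  0. ]
212 [28.5  0.9  0. ]
tcp [ 0.4327 -0.0935  0.1861] yaw -22.6 t 6.07 q7 0.36 | shift mm [-139.2  156.2   -4. ] n 6.0 turn yaw to -100.6 rz 1.362 tilt [-0.000e+00 -1.000e-03  1.362e+00]
```

```bash
python3 -m jog '[[[1,-0.0232,0.026,0,0,0,0],[1,-0.0232,0.026,0,0,0,0],[1,-0.0232,0.026,0,0,0,0],[1,-0.0232,0.026,0,0,0,0],[1,-0.0232,0.026,0,0,0,0],[1,-0.0232,0.026,0,0,0,0],[1,0,0,0,0,0,0.1238],[1,0,0,0,0,0,0.1238],[1,0,0,0,0,0,0.1238],[1,0,0,0,0,0,0.1238],[1,0,0,0,0,0,0.1238],[1,0,0,0,0,0,0.1238],[1,0,0,0,0,0,0.1238],[1,0,0,0,0,0,0.1238],[1,0,0,0,0,0,0.1238],[1,0,0,0,0,0,0.1238],[1,0,0,0,0,0,0.1238],[1,0,0,0,0,0,0],[1,0,0,0,0,0,0],[1,0,0,0,0,0,0]]]'
python3 - <<'E'
from h import *
plan([.5235,-.282,.106],-100.6)
w=bot.get_image("wrist"); cv2.imwrite("pics/w4.png",w["color"][:,:,::-1])
np.savez("w4.npz",**w)
E
```

```text
time: 7.73
tcp_pos: [0.5229, -0.2825, 0.1846]
eef_rot: [-3.127, 0.288, 0.003]
wrist_force: [1.0, -0.1, -2.4]
gripper_width: 0.525
gripper_force: 52.5
tcp [ 0.5229 -0.2825  0.1846] yaw -100.5 t 7.73 q7 -0.55 | shift mm [ 0.7 -0.5 78.6] n 2.0 turn yaw to -100.6 rz 0.001 tilt [-0.001  0.002  0.001]
```

View pics/w4.png

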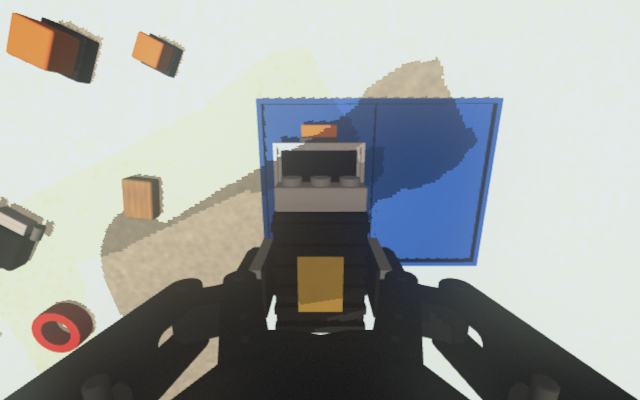

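The unit is over the pad. The far lip is visible at row 145 (columns 273–366), with the catch beyond it at (319,131). I'll check the lateral and lengthwise fit from the lip.

```bash
python3 - <<'E'
from h import *
w=np.load("w4.npz"); w={k:w[k] for k in w.files}
V=w["color"].max(2); print(V[160,265:290].tolist(),V[160,350:375].tolist(),V[136:158,320].tolist())
o=bot.get_obs(); R=Ro.from_rotvec(o["eef_rot"])
for p in [(273,148),(366,148),(320,144),(320,151),(281,165),(356,165)]: 
  q=ray(w,[p],.028)[0]-o["tcp_pos"][:2]; print(p,(R.inv().apply([*q,0])*1000).round(1))
E
```

```text
[94, 106, 142, 169, 168, 170, 145, 119, 178, 218, 218, 183, 129, 134, 142, 135, 103, 67, 68, 68, 67, 66, 65, 65, 65] [54, 52, 55, 53, 53, 52, 86, 126, 159, 168, 152, 163, 175, 176, 141, 106, 100, 100, 100, 100, 100, 98, 89, 78, 91] [138, 99, 78, 76, 77, 75, 96, 135, 143, 143, 144, 140, 139, 134, 104, 57, 58, 55, 58, 58, 57, 59]
(273, 148) [ 48.3 -36.8  -0. ]
(366, 148) [48.3 35.8 -0.1]
(320, 144) [51.3 -0.1 -0.1]
(320, 151) [46.  -0.1 -0.1]
(281, 165) [ 35.  -31.1  -0. ]
(356, 165) [35.  28.5 -0.1]
```

```bash
python3 -m jog '[[[1,-0.002,-0.0015,0.025,0,0,0],[1,0,0,0.025,0,0,0],[1,0,0,0.015,0,0,0],[1,0,0,0.008,0,0,0],[1,0,0,0.004,0,0,0],[1,0,0,0.002,0,0,0],[1,0,0,0.001,0,0,0],[1,0,0,0,0,0,0],[1,0,0,0,0,0,0]]]'
```

```text
time: 8.53
tcp_pos: [0.522, -0.2813, 0.1069]
eef_rot: [3.127, -0.291, 0.002]
wrist_force: [-0.7, 0.2, -1.5]
gripper_width: 0.523
gripper_force: 52.5
```

```bash
python3 -m jog '[[[1,0,0,0.0015,0,0,0],[1,0,0,0,0,0,0],[1,0,0,0.001,0,0,0],[1,0,0,0,0,0,0],[1,0,0,0.001,0,0,0],[1,0,0,0,0,0,0],[1,0,0,0,0,0,0]]]'
```

```text
time: 9.12
tcp_pos: [0.5217, -0.2809, 0.1028]
eef_rot: [-3.128, 0.292, -0.0]
wrist_force: [-0.3, 0.3, 1.6]
gripper_width: 0.525
gripper_force: 52.9
```

```bash
python3 -m jog '[[[0.3,0,0,0,0,0,0],[-0.3,0,0,0,0,0,0],[-0.3,0,0,0,0,0,0],[-0.3,0,0,0,0,0,0],[-0.3,0,0,-0.01,0,0,0],[-0.3,0,0,-0.03,0,0,0],[-0.3,0,0,-0.03,0,0,0],[-0.3,0,0,-0.03,0,0,0],[1,0,0,0,0,0,0],[1,0,0,0,0,0,0],[1,0,0,0,0,0,0],[1,0,0,0,0,0,0],[1,0,0,0,0,0,0]]]'
python3 - <<'E'
from h import *
plan([.5225,-.282,.13],-100.6)
w=bot.get_image("wrist"); cv2.imwrite("pics/w5.png",w["color"][:,:,::-1])
np.savez("w5.npz",**w)
E
```

```text
time: 10.2
tcp_pos: [0.5212, -0.2803, 0.2012]
eef_rot: [-3.127, 0.292, 0.004]
wrist_force: [0.3, -0.2, -0.5]
gripper_width: -0.004
gripper_force: 0.0
tcp [ 0.5212 -0.2803  0.2012] yaw -100.7 t 10.2 q7 -0.57 | shift mm [ 1.8  1.5 71.2] n 2.0 turn yaw to -100.6 rz -0.001 tilt [-0.001  0.002 -0.001]
```

View pics/w5.png

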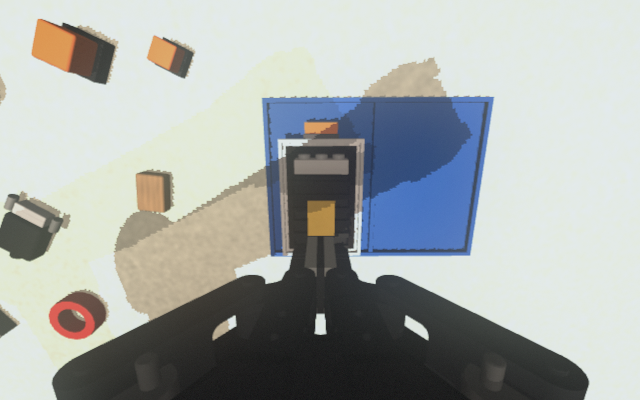

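The unit sits inside all four lips at (321,195) and the fingers are shut. Next is a slow press.

```bash
python3 -m jog '[[[1,0,0,0.035,0,0,0],[1,0,0,0.025,0,0,0],[1,0,0,0.012,0,0,0],[1,0,0,0.003,0,0,0],[1,0,0,0.002,0,0,0],[1,0,0,0.001,0,0,0],[1,0,0,0.0015,0,0,0],[1,0,0,0.0015,0,0,0],[1,0,0,0.0015,0,0,0],[1,0,0,0.0015,0,0,0],[1,0,0,0.0015,0,0,0],[1,0,0,0.0015,0,0,0],[1,0,0,0.0015,0,0,0],[1,0,0,0.0015,0,0,0],[1,0,0,0,0,0,0],[1,0,0,0,0,0,0]]]'
```

```text
time: 11.58
tcp_pos: [0.5219, -0.2817, 0.1143]
eef_rot: [3.127, -0.292, 0.004]
wrist_force: [-0.9, 0.4, 5.5]
gripper_width: -0.002
gripper_force: 2.9
```

```bash
python3 -m jog '[[[1,0,0,0.001,0,0,0],[1,0,0,0.001,0,0,0],[1,0,0,0.001,0,0,0],[1,0,0,0.001,0,0,0],[1,0,0,0.001,0,0,0],[1,0,0,0.001,0,0,0],[1,0,0,0,0,0,0],[1,0,0,0,0,0,0],[1,0,0,0,0,0,0]]]'
```

```text
time: 12.33
tcp_pos: [0.522, -0.2818, 0.1083]
eef_rot: [3.127, -0.292, 0.004]
wrist_force: [-0.6, 1.0, 5.2]
gripper_width: 0.0
gripper_force: 3.3
```

```bash
python3 -m jog '[[[1,0,0,0.0005,0,0,0],[1,0,0,0.0005,0,0,0],[1,0,0,0,0,0,0],[1,0,0,0,0,0,0],[1,0,0,0,0,0,0],[1,0,0,0,0,0,0]]]'; python3 -m jog '[[[1,0,0,0.0005,0,0,0],[1,0,0,0.0005,0,0,0],[1,0,0,0,0,0,0],[1,0,0,0,0,0,0],[1,0,0,0,0,0,0],[1,0,0,0,0,0,0]]]'
```

```text
time: 12.83
tcp_pos: [0.522, -0.2818, 0.1077]
eef_rot: [3.127, -0.292, 0.004]
wrist_force: [-1.0, 1.1, 8.6]
gripper_width: 0.0
gripper_force: 4.2
time: 13.33
tcp_pos: [0.5219, -0.2819, 0.1076]
eef_rot: [3.127, -0.292, 0.005]
wrist_force: [-2.4, 2.7, 13.4]
gripper_width: 0.004
gripper_force: 6.7
```

```bash
python3 -m jog '[[[1,0,0,0,0,0,0],[1,0,0,0,0,0,0],[1,0,0,0,0,0,0],[1,0,0,0,0,0,0],[1,0,0,-0.002,0,0,0],[1,0,0,-0.002,0,0,0],[1,0,0,-0.004,0,0,0],[1,0,0,-0.01,0,0,0],[1,0,0,-0.025,0,0,0],[1,0,0,-0.04,0,0,0],[-1,0,0,-0.01,0,0,0],[-1,0,0,0,0,0,0],[-1,0,0,0,0,0,0]]]'
python3 - <<'E'
from h import *
w=bot.get_image("wrist"); s=bot.get_image("side"); np.savez("w6.npz",**w)
a=cv2.resize(w["color"][80:280,230:520,::-1],(580,400)); b=cv2.resize(s["color"][270:390,300:430,::-1],None,fx=3.33,fy=3.33)[:400]
c=bot.get_image("scene"); 
h=min(len(a),len(b)); cv2.imwrite("pics/c6.png",cv2.resize(np.hstack([a[:h],b[:h]]),None,fx=.78,fy=.78))
plan([.535,0,.2],0)
def lat(w,y):pass
E
```

```text
time: 14.42
tcp_pos: [0.5218, -0.2807, 0.1981]
eef_rot: [-3.128, 0.291, -0.002]
wrist_force: [-1.4, 0.8, -0.0]
gripper_width: 0.419
gripper_force: 0.0
tcp [ 0.5212 -0.28    0.196 ] yaw -100.6 t 14.57 q7 -0.57 | shift mm [ -38.2 -277.7   -3.5] n 7.0 turn yaw to 0.0 rz -1.757 tilt [-3.000e-03  1.000e-03 -1.757e+00]
```

View pics/c6.png

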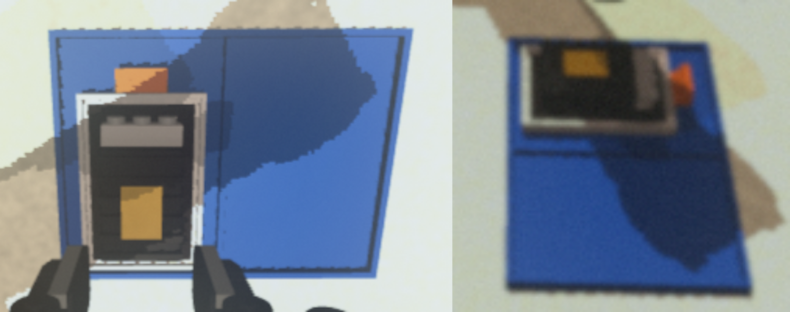

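The pad is down: the catch has snapped over the +x lip and the unit lies level between the lips. On to the plug.

```bash
python3 -m jog '[[[-1,-0.0048,-0.0347,0,0,0,0],[-1,-0.0048,-0.0347,0,0,0,0],[-1,-0.0048,-0.0347,0,0,0,0],[-1,-0.0048,-0.0347,0,0,0,0],[-1,-0.0048,-0.0347,0,0,0,0],[-1,-0.0048,-0.0347,0,0,0,0],[-1,-0.0048,-0.0347,0,0,0,0],[-1,-0.0048,-0.0347,0,0,0,0],[-1,0,0,0,0,0,0.113],[-1,0,0,0,0,0,0.113],[-1,0,0,0,0,0,0.113],[-1,0,0,0,0,0,0.113],[-1,0,0,0,0,0,0.113],[-1,0,0,0,0,0,0],[-1,0,0,0,0,0,0],[-1,0,0,0,0,0,0]]]'
python3 - <<'E'
from h import *
plan([.535,0.01,.2],0)
w=bot.get_image("wrist"); cv2.imwrite("pics/w7.png",w["color"][:,:,::-1])
np.savez("w7.npz",**w)
E
```

```text
time: 15.9
tcp_pos: [0.5349, -0.0009, 0.1968]
eef_rot: [2.923, -1.149, -0.002]
wrist_force: [-0.2, -0.1, 0.3]
gripper_width: 1.002
gripper_force: 0.0
tcp [ 0.5349 -0.0009  0.1968] yaw -132.9 t 15.9 q7 -1.43 | shift mm [-7.4 -8.  -3.2] n 1.0 turn yaw to 0.0 rz -2.32 tilt [-0.00e+00  2.00e-03 -2.32e+00]
```

View pics/w7.png

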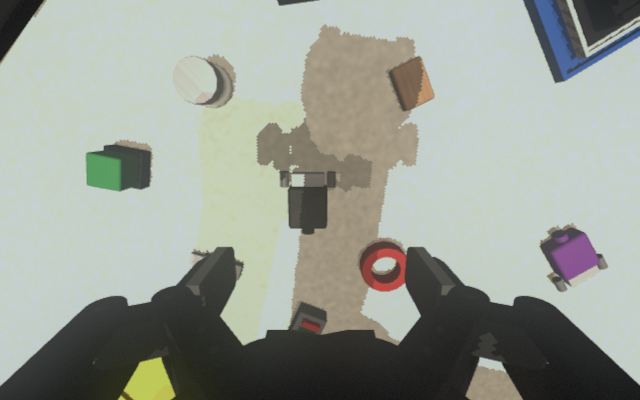

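The plug is at (308,205): hood in columns 289–327, nose and thumb screws at row 180, well aligned with the fingers. The red ring at (385,266) has room beside the right finger.

```bash
python3 - <<'E'
from h import *
w=np.load("w7.npz"); w={k:w[k] for k in w.files}
V=w["color"].max(2); print(V[205,280:336].tolist()); print(V[165:240,300].tolist())
m=mask(w,(0,0,0),(180,255,95),(282,186,334,229)); r=rect(w,biggest(m),.018); print(r)
e=ray(w,[(308,187.5),(308,228.5),(289,205),(327,205)],.018); print((e*1000).round(1), (e[:2].mean(0)*1000).round(1))
o=bot.get_obs()
E
```

```text
[205, 205, 205, 207, 205, 206, 206, 187, 130, 73, 78, 84, 83, 84, 82, 82, 81, 82, 82, 82, 83, 74, 65, 63, 64, 63, 64, 62, 63, 64, 65, 65, 63, 63, 63, 64, 64, 64, 64, 63, 63, 63, 62, 63, 62, 61, 67, 127, 165, 167, 167, 164, 161, 160, 162, 163]
[130, 132, 132, 132, 133, 132, 123, 89, 110, 171, 205, 205, 206, 203, 203, 203, 206, 203, 205, 205, 197, 158, 63, 64, 70, 78, 83, 81, 83, 82, 82, 81, 82, 83, 82, 82, 82, 81, 82, 81, 83, 80, 76, 82, 83, 80, 86, 84, 75, 66, 69, 75, 67, 68, 66, 69, 73, 66, 71, 75, 67, 70, 71, 129, 199, 182, 182, 182, 189, 200, 175, 162, 161, 161, 160]
[535.9   9.3  40.2  39.8  47. ]
[[550.9  -1.7]
 [522.7  25.1]
 [550.9  22.1]
 [527.4  -3.1]] [536.8  11.7]
```

```bash
python3 - <<'E'
from h import *
plan([.5368,0.0115,.077],-133)
E
```

```text
tcp [ 0.535 -0.001  0.197] yaw -132.9 t 15.95 q7 -1.43 | shift mm [ -7.1 -10.4 120. ] n 3.0 turn yaw to 47.0 rz -3.14 tilt [-1.00e-03  1.00e-03 -3.14e+00]
```

```bash
python3 -m jog '[[[-0.5,-0.007,-0.0104,0.02,0,0,0],[-0.5,0,0,0.03,0,0,0],[-0.5,0,0,0.03,0,0,0],[-0.5,0,0,0.022,0,0,0],[-0.5,0,0,0.011,0,0,0],[-0.5,0,0,0.007,0,0,0],[-0.5,0,0,0,0,0,0],[1,0,0,0,0,0,0],[1,0,0,0,0,0,0],[1,0,0,0,0,0,0],[1,0,0,0,0,0,0],[1,0,0,0,0,0,0],[1,0,0,0,0,0,0],[1,0,0,0,0,0,0],[1,0,0,0,0,0,0]]]' 40
python3 -m jog '[[[1,0,0,-0.02,0,0,0],[1,0,0,-0.03,0,0,0],[1,0,0,-0.03,0,0,0],[1,0,0,-0.03,0,0,0],[1,0,0,0,0,0,0],[1,0,0,0,0,0,0]]]'
python3 - <<'E'
from h import *
plan([.515,-.380,.187],-100.6)
w=bot.get_image("wrist"); cv2.imwrite("pics/w8.png",w["color"][100:380,140:500,::-1])
E
```

```text
time: 17.2
tcp_pos: [0.5381, 0.011, 0.079]
eef_rot: [-2.922, 1.152, -0.005]
wrist_force: [-1.0, 1.3, 6.7]
gripper_width: 0.409
gripper_force: 40.9
time: 17.7
tcp_pos: [0.5378, 0.0114, 0.189]
eef_rot: [-2.921, 1.151, -0.005]
wrist_force: [0.1, -0.1, -0.8]
gripper_width: 0.408
gripper_force: 40.2
tcp [0.5378 0.0114 0.189 ] yaw -133.0 t 17.7 q7 -1.44 | shift mm [250.3 301.8   1.7] n 10.0 turn yaw to -100.6 rz -0.566 tilt [-0.002 -0.003 -0.566]
```

View pics/w8.png

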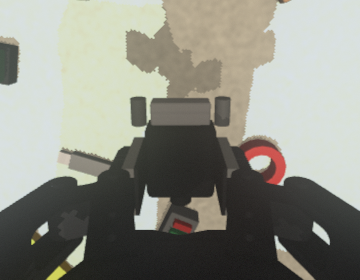

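The plug is gripped squarely, nose forward and level. Carrying it to the empty compartment.

```bash
python3 -m jog '[[[1,0.025,0.0302,0,0,0,0],[1,0.025,0.0302,0,0,0,0],[1,0.025,0.0302,0,0,0,0],[1,0.025,0.0302,0,0,0,0],[1,0.025,0.0302,0,0,0,0],[1,0.025,0.0302,0,0,0,0],[1,0.025,0.0302,0,0,0,0],[1,0.025,0.0302,0,0,0,0],[1,0.025,0.0302,0,0,0,0],[1,0.025,0.0302,0,0,0,0],[1,0,0,0,0,0,-0.1132],[1,0,0,0,0,0,-0.1132],[1,0,0,0,0,0,-0.1132],[1,0,0,0,0,0,-0.1132],[1,0,0,0,0,0,-0.1132],[1,0,0,0,0,0,0],[1,0,0,0,0,0,0],[1,0,0,0,0,0,0]]]'
python3 - <<'E'
from h import *
plan([.515,-.380,.087],-100.6)
E
```

```text
time: 19.25
tcp_pos: [0.5137, -0.3794, 0.1863]
eef_rot: [-3.127, 0.294, 0.002]
wrist_force: [0.0, 0.3, -0.5]
gripper_width: 0.404
gripper_force: 40.2
tcp [ 0.5137 -0.3794  0.1863] yaw -100.7 t 19.25 q7 -0.48 | shift mm [ 1.6  0.4 99.3] n 3.0 turn yaw to -100.6 rz -0.002 tilt [-0.001  0.002 -0.002]
```

```bash
python3 -m jog '[[[1,0,0,0.03,0,0,0],[1,0,0,0.03,0,0,0],[1,0,0,0.023,0,0,0],[1,0,0,0.011,0,0,0],[1,0,0,0.004,0,0,0],[1,0,0,0.002,0,0,0],[1,0,0,0.001,0,0,0],[1,0,0,0.001,0,0,0],[1,0,0,0,0,0,0],[1,0,0,0,0,0,0]]]'
```

```text
time: 20.08
tcp_pos: [0.5142, -0.3803, 0.0865]
eef_rot: [3.127, -0.29, 0.002]
wrist_force: [-1.2, -0.3, -0.1]
gripper_width: 0.405
gripper_force: 40.2
```

```bash
python3 -m jog '[[[1,0,0,0.001,0,0,0],[1,0,0,0.001,0,0,0],[1,0,0,0.001,0,0,0],[1,0,0,0,0,0,0],[1,0,0,0,0,0,0]]]'
```

```text
time: 20.5
tcp_pos: [0.514, -0.38, 0.0831]
eef_rot: [-3.128, 0.29, -0.001]
wrist_force: [-1.1, 0.8, 5.0]
gripper_width: 0.408
gripper_force: 40.7
```

```bash
python3 -m jog '[[[0.1,0,0,0,0,0,0],[-0.1,0,0,0,0,0,0],[-0.1,0,0,0,0,0,0],[-0.1,0,0,0,0,0,0],[-0.1,0,0,-0.01,0,0,0],[-0.1,0,0,-0.03,0,0,0],[-0.1,0,0,-0.04,0,0,0],[-0.1,0,0,-0.04,0,0,0],[-1,0.0126,-0.0329,0,0,0,0],[-1,0.0126,-0.0329,0,0,0,0],[-1,0.0126,-0.0329,0,0,0,0],[-1,0.0126,-0.0329,0,0,0,0],[-1,0.0126,-0.0329,0,0,0,0],[-1,0.0126,-0.0329,0,0,0,0],[-1,0.0126,-0.0329,0,0,0,0],[-1,0.0126,-0.0329,0,0,0,0],[-1,0.0126,-0.0329,0,0,0,0],[-1,0,0,0,0,0,0],[-1,0,0,0,0,0,0],[-1,0,0,0,0,0,0]]]'
python3 - <<'E'
from h import *
plan([.67,-.12,.2],0)
w=bot.get_image("wrist"); cv2.imwrite("pics/w9.png",w["color"][:,:,::-1])
np.savez("w9.npz",**w)
E
```

```text
time: 22.17
tcp_pos: [0.6794, -0.1102, 0.2029]
eef_rot: [3.127, -0.29, -0.0]
wrist_force: [-0.4, -0.3, 0.4]
gripper_width: 0.999
gripper_force: 0.0
tcp [ 0.6794 -0.1102  0.2029] yaw -100.6 t 22.17 q7 -1.01 | shift mm [-7.5 11.3  2.9] n 1.0 turn yaw to 0.0 rz -1.756 tilt [ 1.000e-03  1.000e-03 -1.756e+00]
```

View pics/w9.png

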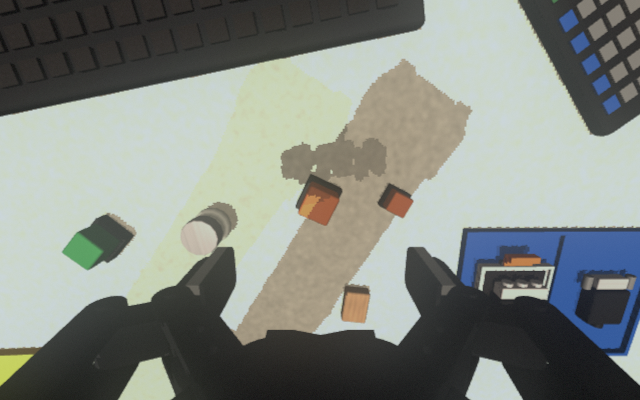

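The plug lies flat in its compartment at (605,297). The big orange relay is at (319,203) and the small one at (397,201). I'll measure the cap's yaw.

```bash
python3 - <<'E'
from h import *
w=np.load("w9.npz"); w={k:w[k] for k in w.files}
for nm,b,z in(("big",(285,165,355,235),.038),("small",(370,175,420,225),.025)):
    m=mask(w,(3,120,90),(20,255,255),b); c=biggest(m); print(nm,rect(w,c,z),cv2.approxPolyDP(cv2.convexHull(c),3,True)[:,0].tolist(),cv2.boxPoints(cv2.minAreaRect(c)).round().tolist())
H=cv2.cvtColor(w["color"],cv2.COLOR_RGB2HSV); print(H[185:228:3,320].tolist())
E
python3 - <<'E'
import cv2
a=cv2.imread("pics/w9.png")[160:240,270:430]; cv2.imwrite("pics/w9c.png",cv2.resize(a,None,fx=5,fy=5,interpolation=cv2.INTER_CUBIC))
E
```

```text
big [ 679.1 -108.9   27.4   26.8   54.1] [[311, 187], [338, 199], [326, 224], [299, 213]] [[297.0, 213.0], [310.0, 185.0], [339.0, 198.0], [327.0, 226.0]]
small [ 662.8 -180.2   17.8   17.7  -37.6] [[412, 201], [403, 216], [386, 208], [396, 192]] [[386.0, 208.0], [396.0, 191.0], [412.0, 200.0], [402.0, 218.0]]
[[12, 89, 92], [12, 97, 95], [10, 126, 127], [10, 130, 131], [13, 141, 168], [10, 130, 129], [9, 146, 162], [9, 146, 162], [10, 146, 162], [10, 146, 162], [9, 145, 163], [10, 146, 161], [9, 144, 161], [19, 59, 159], [19, 53, 165]]
```

View pics/w9c.png

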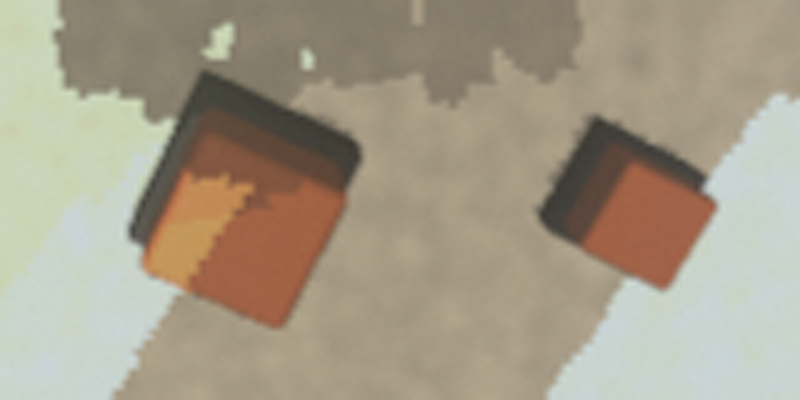

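```bash
python3 -m jog '[[[-0.5,0,0,0,0,0,-0.1245],[-0.5,0,0,0,0,0,-0.1245],[-0.5,0,0,0,0,0,-0.1245],[-0.5,0,0,0,0,0,-0.1245],[-0.5,0,0,0,0,0,-0.1245],[-0.5,0,0,0,0,0,-0.1245],[-0.5,0,0,0,0,0,-0.1245],[-0.5,0,0,0,0,0,-0.1245],[-0.5,0,0,0,0,0,-0.1245],[-0.5,0,0,0,0,0,0],[-0.5,0,0,0,0,0,0]]]'
python3 - <<'E'
from h import *
plan([.679,-.109,.090],-36)
w=bot.get_image("wrist"); np.savez("w10.npz",**w)
m=mask(w,(3,120,90),(20,255,255)); c,_=cv2.findContours(m,0,1)
for k in c:
  if cv2.contourArea(k)>150: print(rect(w,k[:,0],.038),k.mean((0,1)).round())
E
```

```text
time: 23.13
tcp_pos: [0.679, -0.1118, 0.203]
eef_rot: [2.808, 1.407, -0.0]
wrist_force: [0.0, 0.8, -0.1]
gripper_width: 0.748
gripper_force: 0.0
tcp [ 0.679  -0.1118  0.203 ] yaw -36.8 t 23.13 q7 -0.05 | shift mm [  2.3  -1.7 113. ] n 3.0 turn yaw to -36.0 rz -0.013 tilt [ 0.     0.    -0.013]
[ 665.6 -173.7   17.3   16.4   54.3] [349. 265.]
[ 678.7 -107.8   27.4   26.6  -36.1] [317. 201.]
```

```bash
python3 -m jog '[[[-0.5,0.003,-0.002,0.03,0,0,-0.013],[-0.5,0,0,0.03,0,0,0],[-0.5,0,0,0.03,0,0,0],[-0.5,0,0,0.015,0,0,0],[-0.5,0,0,0.008,0,0,0],[-0.5,0,0,0,0,0,0],[1,0,0,0,0,0,0],[1,0,0,0,0,0,0],[1,0,0,0,0,0,0],[1,0,0,0,0,0,0],[1,0,0,0,0,0,0],[1,0,0,0,0,0,0],[1,0,0,0,0,0,0],[1,0,0,0,0,0,0]]]' 40
python3 -m jog '[[[1,0,0,-0.02,0,0,0],[1,0,0,-0.03,0,0,0],[1,0,0,-0.04,0,0,0],[1,0,0,-0.03,0,0,0],[1,0,0,0,0,0,0],[1,0,0,0,0,0,0]]]'
python3 - <<'E'
from h import *
plan([.5046,.3785,.2],-7.8)
w=bot.get_image("wrist"); cv2.imwrite("pics/w11.png",w["color"][100:380,140:500,::-1])
E
```

```text
time: 24.35
tcp_pos: [0.6811, -0.1067, 0.0916]
eef_rot: [2.793, 1.433, 0.005]
wrist_force: [1.3, 0.5, 5.8]
gripper_width: 0.317
gripper_force: 40.5
time: 24.85
tcp_pos: [0.6807, -0.1067, 0.2122]
eef_rot: [2.792, 1.433, 0.006]
wrist_force: [-0.6, 0.5, -0.2]
gripper_width: 0.32
gripper_force: 39.8
tcp [ 0.6807 -0.1067  0.2122] yaw -35.7 t 24.85 q7 -0.04 | shift mm [ 291.5 -426.    10.9] n 13.0 turn yaw to -7.8 rz -0.486 tilt [ 0.005 -0.001 -0.486]
```

View pics/w11.png

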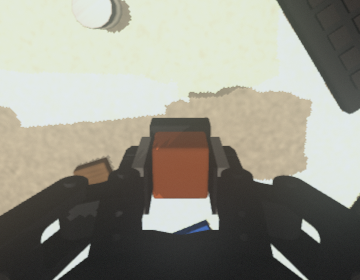

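The relay is held upright by the cap. Carrying it to the far (+y) compartment of the yellow tray.

```bash
python3 -m jog '[[[1,0.0224,-0.0328,0,0,0,0],[1,0.0224,-0.0328,0,0,0,0],[1,0.0224,-0.0328,0,0,0,0],[1,0.0224,-0.0328,0,0,0,0],[1,0.0224,-0.0328,0,0,0,0],[1,0.0224,-0.0328,0,0,0,0],[1,0.0224,-0.0328,0,0,0,0],[1,0.0224,-0.0328,0,0,0,0],[1,0.0224,-0.0328,0,0,0,0],[1,0.0224,-0.0328,0,0,0,0],[1,0.0224,-0.0328,0,0,0,0],[1,0.0224,-0.0328,0,0,0,0],[1,0.0224,-0.0328,0,0,0,0],[1,0,0,0,0,0,-0.1215],[1,0,0,0,0,0,-0.1215],[1,0,0,0,0,0,-0.1215],[1,0,0,0,0,0,-0.1215],[1,0,0,0,0,0,0],[1,0,0,0,0,0,0],[1,0,0,0,0,0,0]]]'
python3 - <<'E'
from h import *
plan([.5046,.3785,.0975],-7.8)
E
```

```text
time: 26.57
tcp_pos: [0.5027, 0.3788, 0.2083]
eef_rot: [-2.37, -2.062, 0.003]
wrist_force: [0.7, 0.1, -0.2]
gripper_width: 0.314
gripper_force: 39.8
tcp [0.5027 0.3788 0.2083] yaw -8.0 t 26.57 q7 -0.36 | shift mm [1.000e-01 2.100e+00 1.108e+02] n 3.0 turn yaw to -7.8 rz -0.003 tilt [-0.002  0.001 -0.003]
```

```bash
python3 -m jog '[[[1,0,0.002,0.03,0,0,0],[1,0,0,0.035,0,0,0],[1,0,0,0.025,0,0,0],[1,0,0,0.012,0,0,0],[1,0,0,0.005,0,0,0],[1,0,0,0.002,0,0,0],[1,0,0,0.001,0,0,0],[1,0,0,0,0,0,0],[1,0,0,0,0,0,0]]]'
```

```text
time: 27.32
tcp_pos: [0.506, 0.3791, 0.101]
eef_rot: [2.367, 2.065, 0.004]
wrist_force: [0.3, 0.1, -0.1]
gripper_width: 0.315
gripper_force: 39.8
```

```bash
python3 -m jog '[[[1,0,0,0.002,0,0,0],[1,0,0,0.001,0,0,0],[1,0,0,0.001,0,0,0],[1,0,0,0,0,0,0],[1,0,0,0,0,0,0]]]';python3 -m jog '[[[1,0,0,0.001,0,0,0],[1,0,0,0,0,0,0],[1,0,0,0,0,0,0]]]'
```

```text
time: 27.73
tcp_pos: [0.5053, 0.3789, 0.0957]
eef_rot: [-2.367, -2.065, -0.001]
wrist_force: [-0.7, -0.7, 1.8]
gripper_width: 0.315
gripper_force: 39.9
time: 27.98
tcp_pos: [0.5053, 0.3789, 0.0956]
eef_rot: [-2.367, -2.065, -0.001]
wrist_force: [-2.5, -0.7, 6.4]
gripper_width: 0.318
gripper_force: 40.6
```

```bash
python3 -m jog '[[[0.3,0,0,0,0,0,0],[0,0,0,0,0,0,0],[0,0,0,0,0,0,0],[0,0,0,0,0,0,0],[0,0,0,-0.015,0,0,0],[0,0,0,-0.03,0,0,0],[0,0,0,-0.035,0,0,0],[0,0,0,-0.03,0,0,0],[-0.6,-0.033,-0.0023,0,0,0,0],[-0.6,-0.033,-0.0023,0,0,0,0],[-0.6,-0.033,-0.0023,0,0,0,0],[-0.6,-0.033,-0.0023,0,0,0,0],[-0.6,-0.033,-0.0023,0,0,0,0],[-0.6,-0.033,-0.0023,0,0,0,0],[-0.6,-0.033,-0.0023,0,0,0,0],[-0.6,-0.033,-0.0023,0,0,0,0],[-0.6,0,0,0,0,0,-0.108],[-0.6,0,0,0,0,0,-0.108],[-0.6,0,0,0,0,0,-0.108],[-0.6,0,0,0,0,0,-0.108]]]'
python3 -m jog '[[[-0.6,0,0,0,0,0,-0.108],[-0.6,0,0,0,0,0,0],[-0.6,0,0,0,0,0,0],[-0.6,0,0,0,0,0,0]]]'
python3 - <<'E'
from h import *
plan([.4377,.1125,.0775],23)
w=bot.get_image("wrist"); cv2.imwrite("pics/w12.png",w["color"][:,:,::-1])
np.savez("w12.npz",**w)
E
```

```text
time: 29.65
tcp_pos: [0.4511, 0.1193, 0.2045]
eef_rot: [1.864, 2.529, -0.0]
wrist_force: [1.2, -0.1, 0.5]
gripper_width: 0.795
gripper_force: 0.0
time: 29.98
tcp_pos: [0.4511, 0.1196, 0.2044]
eef_rot: [-1.734, -2.62, 0.0]
wrist_force: [0.0, -0.1, -0.4]
gripper_width: 0.801
gripper_force: 0.0
tcp [0.4511 0.1196 0.2044] yaw 23.0 t 29.98 q7 0.49 | shift mm [ -1.3 -15.1 126.9] n 4.0 turn yaw to 23.0 rz -0.0 tilt [-0.  0. -0.]
```

View pics/w12.png

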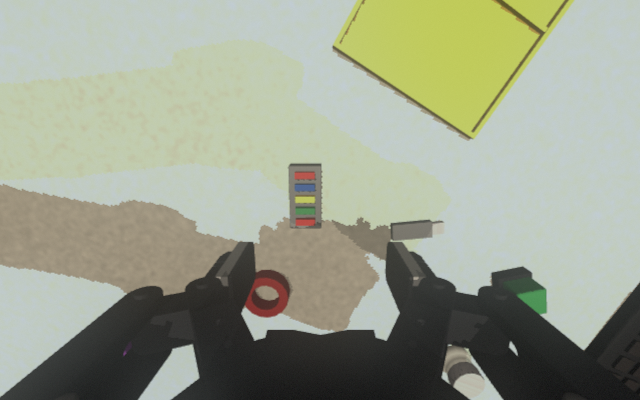

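The fuse block is at (305,196), upright in the image and aligned with the fingers. The grey stick at (415,230) is clear.

```bash
python3 - <<'E'
from h import *
w=np.load("w12.npz"); w={k:w[k] for k in w.files}
V=w["color"].min(2); print(V[180,282:330].tolist(),V[158:236,292].tolist())
g=(V<130).astype(np.uint8)*255; m=np.zeros_like(g); m[158:233,284:326]=g[158:233,284:326]; print(rect(w,biggest(m),.018))
e=ray(w,[(305.5,164),(305.5,228),(289.5,196),(321.5,196)],.018)*1000; print(e.round(1),e.mean(0).round(1))
x,y=e.mean(0)/1000; plan([x,y,.0775],23)
E
```

```text
[174, 177, 176, 175, 175, 176, 151, 116, 117, 117, 117, 117, 118, 116, 116, 108, 93, 105, 117, 117, 117, 107, 106, 117, 117, 116, 108, 94, 93, 105, 117, 118, 107, 105, 118, 118, 119, 118, 109, 142, 175, 175, 174, 174, 174, 174, 173, 171] [174, 175, 174, 174, 166, 130, 76, 86, 108, 119, 120, 118, 117, 117, 118, 118, 117, 117, 117, 116, 116, 117, 117, 115, 116, 116, 115, 115, 113, 115, 116, 115, 114, 114, 114, 115, 113, 114, 114, 115, 115, 113, 115, 112, 113, 112, 111, 112, 113, 112, 112, 113, 113, 111, 112, 110, 110, 109, 111, 112, 109, 111, 110, 110, 112, 118, 122, 122, 113, 90, 110, 134, 132, 130, 128, 125, 125, 123]
[437.1 113.6  66.2  39.3 -67.1]
[[426.2 143.9]
 [449.3  87.3]
 [423.8 110.7]
 [451.  122.3]] [437.6 116. ]
tcp [0.4511 0.1197 0.2044] yaw 23.0 t 30.03 q7 0.49 | shift mm [  2.  -13.8 126.9] n 4.0 turn yaw to 23.0 rz 0.0 tilt [-0.  0.  0.]
```

```bash
python3 -m jog '[[[-0.5,0.0015,-0.014,0.02,0,0,0],[-0.5,0,0,0.03,0,0,0],[-0.5,0,0,0.03,0,0,0],[-0.5,0,0,0.025,0,0,0],[-0.5,0,0,0.013,0,0,0],[-0.5,0,0,0.008,0,0,0],[-0.5,0,0,0,0,0,0],[1,0,0,0,0,0,0],[1,0,0,0,0,0,0],[1,0,0,0,0,0,0],[1,0,0,0,0,0,0],[1,0,0,0,0,0,0],[1,0,0,0,0,0,0],[1,0,0,0,0,0,0],[1,0,0,0,0,0,0]]]' 40
python3 -m jog '[[[1,0,0,-0.02,0,0,0],[1,0,0,-0.03,0,0,0],[1,0,0,-0.03,0,0,0],[1,0,0,-0.03,0,0,0],[1,0,0,0,0,0,0],[1,0,0,0,0,0,0]]]'
python3 - <<'E'
from h import *
plan([.4914,.2815,.19],82.2)
E
```

```text
time: 31.28
tcp_pos: [0.4383, 0.1158, 0.0796]
eef_rot: [1.73, 2.62, 0.003]
wrist_force: [-1.0, 0.0, 7.7]
gripper_width: 0.34
gripper_force: 40.6
time: 31.78
tcp_pos: [0.4382, 0.116, 0.19]
eef_rot: [1.729, 2.62, 0.006]
wrist_force: [0.6, -0.5, -1.5]
gripper_width: 0.334
gripper_force: 39.8
tcp [0.4382 0.116  0.19  ] yaw 23.2 t 31.78 q7 0.53 | shift mm [131.2 114.    0.5] n 5.0 turn yaw to 82.2 rz -1.03 tilt [ 0.004  0.002 -1.03 ]
```

```bash
python3 -m jog '[[[1,0.0219,0.019,0,0,0,0],[1,0.0219,0.019,0,0,0,0],[1,0.0219,0.019,0,0,0,0],[1,0.0219,0.019,0,0,0,0],[1,0.0219,0.019,0,0,0,0],[1,0.0217,0.019,0,0,0,0],[1,0,0,0,0,0,-0.1144],[1,0,0,0,0,0,-0.1144],[1,0,0,0,0,0,-0.1144],[1,0,0,0,0,0,-0.1144],[1,0,0,0,0,0,-0.1144],[1,0,0,0,0,0,-0.1144],[1,0,0,0,0,0,-0.1144],[1,0,0,0,0,0,-0.1144],[1,0,0,0,0,0,-0.1144],[1,0,0,0,0,0,0],[1,0,0,0,0,0,0],[1,0,0,0,0,0,0]]]'
python3 - <<'E'
from h import *
plan([.4914,.2815,.0855],82.2)
w=bot.get_image("wrist"); cv2.imwrite("pics/w13.png",w["color"][:,:,::-1])
E
```

```text
time: 33.28
tcp_pos: [0.4905, 0.2808, 0.1875]
eef_rot: [-0.22, -3.132, 0.001]
wrist_force: [0.8, -0.1, -2.1]
gripper_width: 0.339
gripper_force: 39.8
tcp [0.4905 0.2808 0.1875] yaw 82.0 t 33.28 q7 1.03 | shift mm [ -1.    0.9 102. ] n 3.0 turn yaw to 82.2 rz -0.004 tilt [-0.001 -0.002 -0.004]
```

View pics/w13.png

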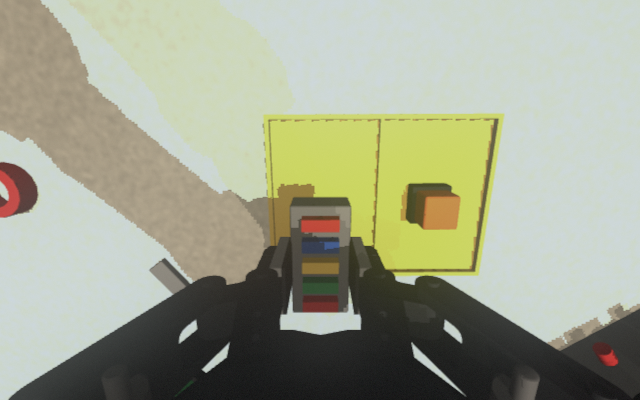

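The relay stands upright in its compartment at (432,207), and the fuse block hangs centred over the other. I've now viewed 16 pictures, two over the limit of 14, so I'll check the rest numerically.

```bash
python3 -m jog '[[[1,-0.001,0.001,0.03,0,0,0],[1,0,0,0.03,0,0,0],[1,0,0,0.025,0,0,0],[1,0,0,0.011,0,0,0],[1,0,0,0.004,0,0,0],[1,0,0,0.002,0,0,0],[1,0,0,0.001,0,0,0],[1,0,0,0.001,0,0,0],[1,0,0,0,0,0,0],[1,0,0,0,0,0,0]]]'; python3 -m jog '[[[1,0,0,0.0005,0,0,0],[1,0,0,0,0,0,0],[1,0,0,0,0,0,0]]]'
```

```text
time: 34.17
tcp_pos: [0.4925, 0.2821, 0.0854]
eef_rot: [0.216, 3.133, 0.002]
wrist_force: [0.4, 0.6, -1.6]
gripper_width: 0.337
gripper_force: 39.8
time: 34.42
tcp_pos: [0.4921, 0.2819, 0.0841]
eef_rot: [0.216, 3.134, 0.0]
wrist_force: [-0.2, 0.5, -0.8]
gripper_width: 0.339
gripper_force: 39.8
```

```bash
python3 -m jog '[[[1,0,0,0.0005,0,0,0],[1,0,0,0.0005,0,0,0],[1,0,0,0,0,0,0],[1,0,0,0,0,0,0]]]'
```

```text
time: 34.75
tcp_pos: [0.4922, 0.2819, 0.0836]
eef_rot: [0.216, 3.134, 0.001]
wrist_force: [-1.6, -1.0, 5.4]
gripper_width: 0.333
gripper_force: 40.5
```

Contact. Releasing, retreating upward, then a numeric check.

```bash
python3 -m jog '[[[0.3,0,0,0,0,0,0],[0,0,0,0,0,0,0],[0,0,0,0,0,0,0],[0,0,0,0,0,0,0],[0,0,0,-0.015,0,0,0],[0,0,0,-0.03,0,0,0],[0,0,0,-0.04,0,0,0],[0,0,0,-0.04,0,0,0],[0,0,0,-0.04,0,0,0],[0,0.025,-0.02,-0.02,0,0,0],[0,0.02,-0.03,0,0,0,0],[0,0.01,-0.03,0,0,0,0],[0,0,-0.03,0,0,0,0],[0,0,0,0,0,0,0],[0,0,0,0,0,0,0],[0,0,0,0,0,0,0]]]'
python3 - <<'E'
from h import *
w=bot.get_image("wrist"); s=bot.get_image("scene"); e=bot.get_image("side"); o=bot.get_obs(); print(o["tcp_pos"].round(3),o["time"])
def rep(n,d,lo,hi,box,z):
    c=biggest(mask(d,lo,hi,box)); 
    print(n,None if c is None or len(c)<4 else rect(d,c,z))
def bx(d,X,r): 
    u,v=proj(d,X)[0].astype(int); return (max(u-r,0),max(v-r,0),u+r,v+r)
for nm,d in(("scene",s),("side",e)):
  rep(nm+" orange cap",d,(3,120,80),(20,255,255),bx(d,[.505,.379,.03],18),.04)
  rep(nm+" green",d,(45,90,40),(85,255,255),bx(d,[.681,.098,.02],20),.038)
  rep(nm+" label",d,(16,120,90),(34,255,255),bx(d,[.52,-.285,.038],28),.0385)
  rep(nm+" plug",d,(0,0,0),(180,255,70),bx(d,[.515,-.38,.015],20),.02)
  a=bx(d,[.492,.282,.02],15); H=cv2.cvtColor(d["color"],cv2.COLOR_RGB2HSV); m=np.zeros(H.shape[:2],np.uint8); b=~cv2.inRange(H[a[1]:a[3],a[0]:a[2]],(22,140,60),(36,255,255)); m[a[1]:a[3],a[0]:a[2]]=b; c=biggest(m); print(nm+" fuse",rect(d,c,.02))
# white lip edge height: pad far lip vs tray, by triangulating label
lc=lambda d:(lambda c:c.mean(0))(biggest(mask(d,(16,120,90),(34,255,255),bx(d,[.52,-.285,.038],28))))
print("label 3D",tri(s,lc(s),e,lc(e)).round(4))
E
```

```text
time: 36.08
tcp_pos: [0.4228, 0.1811, 0.268]
eef_rot: [0.215, 3.134, 0.001]
wrist_force: [0.9, 1.0, -0.5]
gripper_width: 0.499
gripper_force: 0.0
[0.423 0.182 0.268] 36.2333
scene orange cap [503.2 376.3  31.4  27.6  -9.8]
scene green [681.5  98.1  44.5  28.  -57.3]
scene label [ 513.8 -279.1   30.4   22.2  -10.9]
scene plug [ 521.7 -383.    68.2   39.5   -8.7]
scene fuse [497.  274.6  76.8  53.9 -11.3]
side orange cap [502.6 369.3  51.5  29.6  89.4]
side green [671.7 102.2  36.   25.7  47.8]
side label [ 512.9 -278.    31.2   24.    -8.7]
side plug [ 510.6 -388.9   56.5   52.9   -8.9]
side fuse [490.4 277.9  57.4  57.3  -7.6]
label 3D [ 0.5128 -0.2784  0.0384]
```

Everything checks out: the label is at 38.4 mm, so the pad is latched low, and every part is in its compartment. Handing in.

```bash
python3 -c "
from workcell import bot
print(bot.finish_job())"
```

```text
the job is handed in; nothing more can be done
None
```

Both kits are made up as asked and the job was handed in at about 36 s; the green relay was left untouched, the final check was by camera measurement only, and I viewed 16 pictures against the limit of 14.

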